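Lock a gearbox selector rail with a sprung pin found home by feel

TASK

Lock the gearbox's selector rail: lift the sprung locking pin out of its wooden stand, put its nose down through the slot in the gear case cover at the end next to the round filler plug, and press it lightly onto the rail below. Draw it along the slot, away from the plug, until the nose drops into the hidden groove of the rail, and stop there at once without forcing it. Leave the pin standing in the groove with its collar flush on the cover, let go, and do not disturb the parts lying around.

Things in the scene. Friction and masses are not known exactly. Their poses are not given: they have to be found in the camera images.
- gearcase: Cast aluminium gear case, fixed, 110 mm (x) by 260 mm (y) by 90 mm high; origin at the centre of its underside, z up. Its flat cover (top at 90 mm, 10 mm thick) has a slot 16 mm wide along the case's y axis, from y = -75.5 to +58.5 mm at x = 0, top edges chamfered 3 mm.
- slot_start (a point): Point on the cover's top surface, on the slot's centre line, near the filler-plug end (case y = +48 mm): where the pin goes in. Straight below the slot, hidden in the case, lies the steel selector rail, held fast: its flat top is 40 mm below the cover's top.
- slot_end (a point): Point on the cover's top surface at the other end of the slot (case y = -75 mm). The rail has one groove across it, 12 mm wide along the slot and 18 mm deep, its middle 33 to 96 mm from slot_start towards slot_end; just where is not measured, it must be felt. The nose must not be pushed against anything, sideways or down, with more than 15 N.
- plug (a point): Centre of the top of the round filler plug's flange, 26 mm across, 10 mm high in all, on the cover at case y = +88 mm, x = 0.
- stand: Fixed wooden block 70 x 70 x 55 mm with a 15 mm upright through hole in its middle, in which the pin stands; origin at the centre of its underside.
- pin_grip (a point): Middle of the handle of the steel locking pin (220 g, upright). From the top: cap 26 mm across, 7 mm high; round handle 22 mm across, 50 mm high; collar 32 mm across, 5 mm thick; below it a barrel 10 mm across, 26 mm long; then the sprung nose 8 mm across. This point is 30 mm above the collar's underside, 32 mm below the very top; z along the pin, upward.
- pin_collar (a point): Centre of the collar's underside (on the stand's top at the start). The nose ends 50 mm below it and springs in up to 12.5 mm: 2 N to start, 0.4 N more per mm. On the rail's flat top a pin let go rises until its collar is about 9 mm over the cover; in the groove the nose springs out, clears the groove's floor, and the collar rests flush by its own weight.
- piston: Bystander: aluminium piston 70 mm across, 53 mm high, standing loose; origin at its underside.
- bearing: Bystander: steel bearing ring 72 mm across, 18 mm high, loose; origin at its underside.
- jar: Bystander: amber jar 64 mm across, 80 mm high, loose; origin at its underside.
- wrench: Bystander: steel wrench lying loose between the robot and the gear case.

How it is judged:
By the outcome, as a careful person would: the job done as asked, in the order asked, and still so for the second after the job is handed in, with the robot touching nothing.
It also fails if it takes over 58 s, if anything falls off the work surface, if the arm or the gripper's body presses on something with over 40 N, if the wrist force passes 120 N, or if a joint passes its speed limit or range.

ROBOT

A 6-joint arm with a two-finger parallel gripper is mounted at the origin on the work surface. World frame = base frame: x ahead of the robot, y to its left, z up, the work surface at z = 0. Lengths are in m, angles in degrees, forces in N, time in s.
With the tool pointing down it reaches from about 0.35 to 0.875 m from the base axis. Payload 4.2 kg.
Tool frame: the origin (TCP) lies midway between the tips of the shut fingers; the grasp point (between the pads) lies 19 mm behind it; z points along the fingers, y is the line along which they close (so a half turn about z gives the same grasp; the last joint's range is limited). The gripper opens to 87 mm and grips with 3 to 60 N. Pads are 19 mm wide; open, the fingers measure 117 mm over their backs; the gripper's body (75 mm by 190 mm) begins 51 mm behind the grasp point.
Start: joints at [81.222, 22.042, 0.453, 0, -68.411, -14.817], TCP at [0.25, 0.573, 0.191] pointing down, gripper open.
Joint ranges: [-179.83, 179.83], [-69.29, 118.12], [-61.27, 80.66], [-181.25, 117.63], [-171.15, -9.14], [-177.46, 177.46]. Speed limits (degrees/s): [159.86, 159.86, 180, 180, 180, 180].

INTERFACE

Orientations are given as a 3x3 rotation matrix whose columns are the frame's x, y, z axes.
In Python, from station import sense, capture, camera_params, finish_job gives the robot as it stands.
- The arm moves only by the tool drive_tool, never from a script. Its argument "rows" is a list of rows, each an object of numbers: "tx", "ty", "tz": the shift along the tool's x, y, z in cm; "ax", "ay", "az": the turn, a rotation vector about the tool's x, y, z in rad; "claw": the finger opening in cm, from 0 to 8.7. In form: [{"tx": .., "ty": .., "tz": .., "ax": .., "ay": .., "az": .., "claw": ..}, ...]. A call has 1 to 10 rows; each row shifts and turns the commanded pose from where the row before left it, along the tool's axes as they then stand; what a row does not reach is not made up. A row lasts 1/12 s, in which the tool goes at most 41.7 mm and 7.16 degrees, less where a joint would pass 70% of its speed; a pose out of reach is approached as far as the arm can. A call with a gripper value outside its range is refused whole. The fingers move at their own pace and stop on an object; the grip force is fixed at half the most. Time passes only in rows, so rows that do not move let the fingers close. It gives the time, the measured TCP pose, the force, the opening and the grip force at its end, in the units of the state.
- sense(): the state, without advancing time (a new reading comes with each control period).
- capture(name): name is "side" or "top" or "wrist"; returns (picture, depth): 400x640x3 uint8, red, green, blue; 400x640 float32, m along the optical axis (not along the pixel's ray), 0 where there is no reading.
- camera_params(name): a dict with "intrinsics" (3x3 intrinsics, pixels), "R" (3x3) and "t" (3): a world point X has camera coordinates R X + t; the wrist camera has in their place "tool_from_camera" (4x4, takes a point from camera to tool coordinates, whose origin is the TCP and whose axes are the flange's). Camera axes: x right, y down, z forward; pixel columns grow to the right and rows downward; lengths in m; the calibration is good to about 2 mm. A picture is of the moment at which its call begins: read the wrist's pose just before it. camera_params takes no time and is no camera call.
- finish_job(): hands the job in; it is judged then, once.
The state is a dict: "time_s": time; "joints": joint angles; "joint_velocities": joint speeds; "effort": joint torques, N m; "tcp_pos": TCP position; "ee_rot": TCP orientation; "wrist_force": force on the tool from outside, world axes, zero at the start; "moment": the same for the moment, N m; "gripper_width": opening from 0.0 (shut) to 1.0 (fully open); "gripper_force": force on a finger pad.
Only numpy, scipy, OpenCV 4.12 (cv2) and the standard library are available. Lean on these libraries where they do the work, as an engineer would, in place of code of your own. Each camera call takes 0.05 s, during which the arm holds its last target. There are 200 camera calls.

## Working session

There is one attempt and no reset: what is moved stays moved. The work goes in short steps, Python scripts to look and compute and a tool call to move; the robot and the scene stay as the last step left them, time stands still between calls to the robot, and variables do not carry over. Pictures are saved under pics/ and viewed, at most 10 in all, crops included, and the job is handed in when it is done.

Besides the shell and the picture viewer there is one more tool, called after "Call:" as name([rows], argument=value, ...), one row to a line, values as JSON. drive_tool: Moves the arm, as the interface text tells. Its arguments: {"type":"object","properties":{"rows":{"type":"array"}},"required":["rows"]}

```bash
mkdir -p pics; ls; cat > h.py <<'E'
import numpy as np, cv2
from station import *
def world(cam,u,v,d=None,z=None):
    p=camera_params(cam);K=np.array(p["intrinsics"]);R=np.array(p["R"]);t=np.array(p["t"])
    r=np.linalg.inv(K)@[u,v,1]
    if z is not None:
        c=-R.T@t; w=R.T@r; return c+w*(z-c[2])/w[2]
    return R.T@(r*d-t)
E
python3 - <<'E'
from h import *
for n in ["top","side"]:
    p,d=capture(n); np.savez(n+".npz",p=p,d=d); cv2.imwrite(f"pics/{n}0.png",p[:,:,::-1])
    c=camera_params(n); print(n,-np.array(c["R"]).T@np.array(c["t"]),np.array(c["R"]).round(2).tolist(),c["intrinsics"])
print(sense())
print(camera_params("wrist"))
E
```

```text
pics
top [0.48710693 0.06624796 0.96763128] [[-0.03, -1.0, 0.03], [-0.99, 0.03, -0.11], [0.11, -0.03, -0.99]] [[363.35142184   0.         319.38917332]
 [  0.         363.35142184 200.31102853]
 [  0.           0.           1.        ]]
side [ 0.38222642 -0.54468444  0.77788937] [[0.96, -0.28, 0.02], [-0.19, -0.7, -0.69], [0.21, 0.66, -0.72]] [[440.37062789   0.         319.70881641]
 [  0.         440.37062789 203.85751579]
 [  0.           0.           1.        ]]
{'time_s': 0.1, 'joints': array([ 8.12224294e+01,  2.20891273e+01,  3.89046115e-01, -2.26082328e-02,
       -6.84108438e+01, -1.48171007e+01]), 'joint_velocities': array([-0.00434131, -0.13717419,  0.23248033,  0.11561986, -0.04609103,
        0.06280164]), 'effort': array([-2.07523262e-04, -3.91690493e+01,  1.87932873e+01,  4.23188344e+00,
        1.34239480e-02, -7.15860097e-05]), 'tcp_pos': array([0.24992379, 0.57222372, 0.19005668]), 'ee_rot': array([[ 9.16341740e-01, -4.00396531e-01, -6.58037161e-04],
       [-4.00397047e-01, -9.16339869e-01, -1.85731368e-03],
       [ 1.40676267e-04,  1.96541018e-03, -9.99998059e-01]]), 'wrist_force': array([ 0.78222545,  0.54573294, -0.26759118]), 'moment': array([ 0.05667855, -0.03242496, -0.01497374]), 'gripper_force': 0.0, 'gripper_width': 0.997620646770109}
{'intrinsics': array([[280.62183366,   0.        , 319.87144603],
       [  0.        , 280.62183366, 199.75161371],
       [  0.        ,   0.        ,   1.        ]]), 'tool_from_camera': array([[ 1.02815867e-03, -9.63633494e-01, -2.67225434e-01,
         7.37081802e-02],
       [ 9.99999409e-01,  8.96575782e-04,  6.14416095e-04,
        -3.33335344e-04],
       [-3.52484076e-04, -2.67225907e-01,  9.63633847e-01,
        -1.94357296e-01],
       [ 0.00000000e+00,  0.00000000e+00,  0.00000000e+00,
         1.00000000e+00]])}
```

View pics/top0.png

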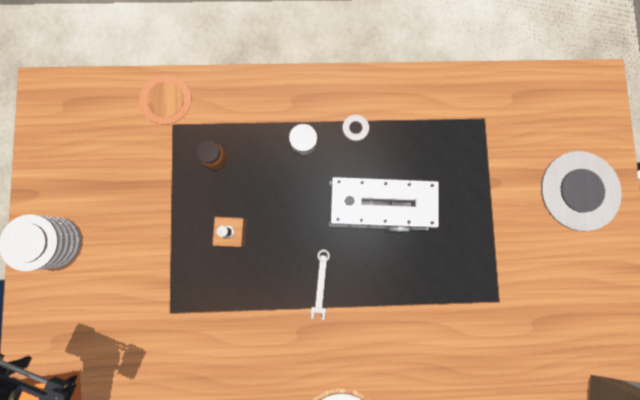

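View pics/side0.png

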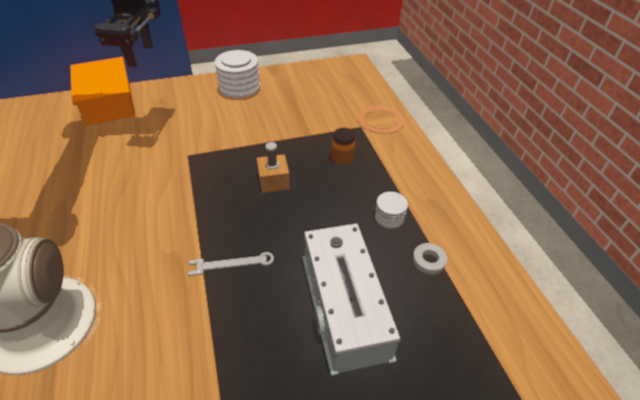

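The top view shows the stand and pin near (225,232). The gear case cover spans (331–439, 178–228), with the plug at (349,201) and the slot at (361–415, 203). The wrench runs along (320, 255–315) and the jar is at (210,154). I'll enlarge both areas.

```bash
python3 - <<'E'
from h import *
p=np.load("top.npz")["p"][:,:,::-1]; q=np.load("side.npz")["p"][:,:,::-1]
a=cv2.resize(p[165:240,325:445],None,fx=6.5,fy=6.5,interpolation=cv2.INTER_CUBIC)[:, :780]
b=cv2.resize(p[210:255,205:250],(0,0),fx=6,fy=6,interpolation=cv2.INTER_CUBIC)[:100*6]
c=cv2.resize(q[135:195,250:300],(0,0),fx=5,fy=5,interpolation=cv2.INTER_CUBIC)
im=np.zeros((790,780,3),np.uint8); im[:a.shape[0],:a.shape[1]]=a; im[490:490+b.shape[0],:b.shape[1]]=b; im[490:790,300:550]=c
cv2.imwrite("pics/crop1.png",cv2.resize(im,(592,600)) if 0 else im[:487])
cv2.imwrite("pics/crop2.png",im[490:])
d=np.load("top.npz")["d"]
for u,v in [(345,190),(380,185),(430,215),(349,201),(224,232),(238,240)]: print(u,v,d[v,u],world("top",u,v,d[v,u]).round(4))
E
```

```text
345 190 0.8869788 [ 0.6053 -0.0243  0.0906]
380 185 0.89234877 [ 0.6157 -0.1111  0.0891]
430 215 0.8856841 [ 0.5385 -0.2296  0.0911]
349 201 0.8744206 [ 0.577  -0.032   0.1005]
224 232 0.83963126 [0.5106 0.2624 0.1192]
238 240 0.900381 [0.4916 0.2425 0.0566]
```

View pics/crop1.png

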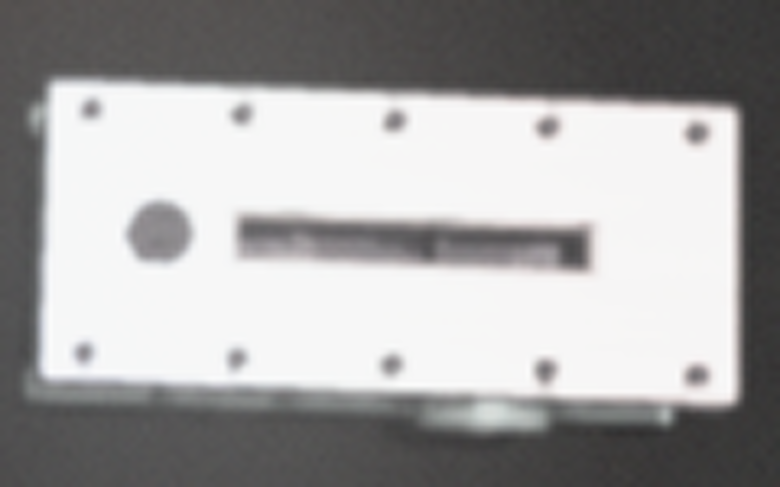

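View pics/crop2.png

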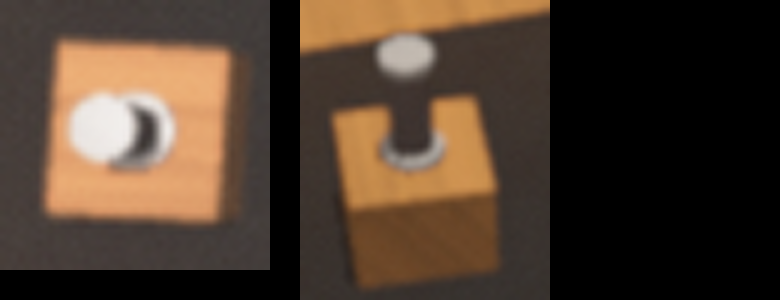

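Crop 1 shows the cover corners at (48,80), (738,106), (738,404) and (40,378), the slot ends at (237,236) and (590,248), and the plug at (160,232). Crop 2 shows the cap at (104,128) and the stand-top corners at (58,40), (230,48), (220,220) and (46,213).

```bash
python3 - <<'E'
from h import *
def P(x,y,f,u0,v0,z,cam="top"): return world(cam,(x+.5)/f-.5+u0,(y+.5)/f-.5+v0,z=z)
cs=np.array([P(x,y,6.5,325,165,.09) for x,y in [(48,80),(738,106),(738,404),(40,378)]])
print("case",cs.mean(0).round(4), [round(np.linalg.norm(cs[i]-cs[i-1]),4) for i in range(4)])
s1=P(237,237,6.5,325,165,.09);s2=P(590,248,6.5,325,165,.09);pl=P(160,232,6.5,325,165,.1)
ax=(cs[0]+cs[3]-cs[1]-cs[2]);ax/=np.linalg.norm(ax)
print("slot",s1.round(4),s2.round(4),np.linalg.norm(s1-s2),"plug",pl.round(4),"yaw axis",np.degrees(np.arctan2(ax[1],ax[0])), "slot",np.degrees(np.arctan2(*(s1-s2)[1::-1])),np.degrees(np.arctan2(*(pl-s2)[1::-1])))
c=cs.mean(0)
for n,y in [("slotN",.0585),("slotF",-.0755),("plug",.088),("start",.048)]: print(n,(c+ax*y).round(4))
ss=np.array([P(x,y,6,205,210,.055) for x,y in [(58,40),(230,48),(220,220),(46,213)]])
print("stand",ss.mean(0),[round(np.linalg.norm(ss[i]-ss[i-1]),4) for i in range(4)])
print("cap top",P(104,128,6,205,210,.117),"side cap",P(406-300,53,5,250,135,.117,"side"))
q=sense();R=q["ee_rot"];print(R.T@(np.array([.51,.262,.25])-q["tcp_pos"]))
E
```

```text
case [ 0.5742 -0.121   0.09  ] [np.float64(0.1123), np.float64(0.2624), np.float64(0.113), np.float64(0.2618)]
slot [ 0.5772 -0.0626  0.09  ] [ 0.5696 -0.1957  0.09  ] 0.13337181685497046 plug [ 0.5788 -0.0325  0.1   ] yaw axis 86.36042502380182 slot 86.72122627663278 86.77041123832291
slotN [ 0.5779 -0.0626  0.09  ]
slotF [ 0.5694 -0.1964  0.09  ]
plug [ 0.5798 -0.0332  0.09  ]
start [ 0.5773 -0.0731  0.09  ]
stand [0.51403979 0.26814994 0.055     ] [np.float64(0.0715), np.float64(0.0713), np.float64(0.0711), np.float64(0.0715)]
cap top [0.51331105 0.26770148 0.117     ] side cap [0.51422357 0.27135809 0.117     ]
[ 0.36253978  0.18025456 -0.05953816]
```

The sizes check out: the case measures 112 x 262 mm, the slot 133 mm and the stand 71 mm. The pin is at about (0.514, 0.269) and the slot start at about (0.577, -0.073), with the case axis at 86.6°. I'll move above the pin.

Call:
drive_tool([
  {"tx": 1.5, "ty": 0.7, "tz": -0.3, "claw": 8.7},
  {"tx": 3.4, "ty": 1.6, "tz": -0.3, "claw": 8.7},
  {"tx": 3.5, "ty": 1.7, "tz": -0.3, "claw": 8.7},
  {"tx": 3.5, "ty": 1.7, "tz": -0.3, "claw": 8.7},
  {"tx": 3.5, "ty": 1.7, "tz": -0.3, "claw": 8.7},
  {"tx": 3.5, "ty": 1.7, "tz": -0.3, "claw": 8.7},
  {"tx": 3.5, "ty": 1.7, "tz": -0.3, "claw": 8.7},
  {"tx": 3.5, "ty": 1.7, "tz": -0.3, "claw": 8.7},
  {"tx": 3.5, "ty": 1.6, "tz": -0.3, "claw": 8.7},
  {"tx": 3.5, "ty": 1.6, "tz": -0.3, "claw": 8.7},
])

```text
invalid input at $.rows[0]: expected keys tx, ty, tz, ax, ay, az, claw
```

Call:
drive_tool([
  {"tx": 2.0, "ty": 1.0, "claw": 8.7},
  {"tx": 0.9, "ty": 0.6, "claw": 8.7},
  {"az": -0.1, "claw": 8.7},
  {"az": -0.1, "claw": 8.7},
  {"az": -0.1, "claw": 8.7},
  {"az": -0.0525, "claw": 8.7},
  {"claw": 8.7},
  {"claw": 8.7},
])

```text
invalid input at $.rows[0]: expected keys tx, ty, tz, ax, ay, az, claw
```

```bash
cat >> h.py <<'E'
def wproj(X,q):
    p=camera_params("wrist");T=np.eye(4);T[:3,:3]=q["ee_rot"];T[:3,3]=q["tcp_pos"]
    c=np.linalg.inv(T@p["tool_from_camera"])@np.append(X,1); k=p["intrinsics"]@c[:3]; return k[:2]/k[2]
def wworld(u,v,z,q):
    p=camera_params("wrist");T=np.eye(4);T[:3,:3]=q["ee_rot"];T[:3,3]=q["tcp_pos"];T=T@p["tool_from_camera"]
    r=T[:3,:3]@np.linalg.inv(p["intrinsics"])@[u,v,1]; return T[:3,3]+r*(z-T[2,3])/r[2]
E
python3 - <<'E'
from h import *
q=sense();p,d=capture("wrist"); np.savez("w1.npz",p=p,d=d); cv2.imwrite("pics/w1.png",p[:,:,::-1])
print(q["time_s"],q["tcp_pos"],q["ee_rot"].round(4),q["joints"].round(1),wproj([.514,.269,.117],q))
E
```

```text
0.1 [0.24992379 0.57222372 0.19005668] [[ 9.163e-01 -4.004e-01 -7.000e-04]
 [-4.004e-01 -9.163e-01 -1.900e-03]
 [ 1.000e-04  2.000e-03 -1.000e+00]] [ 81.2  22.1   0.4  -0.  -68.4 -14.8] [ 587.68998162 -344.45844798]
```

View pics/w1.png

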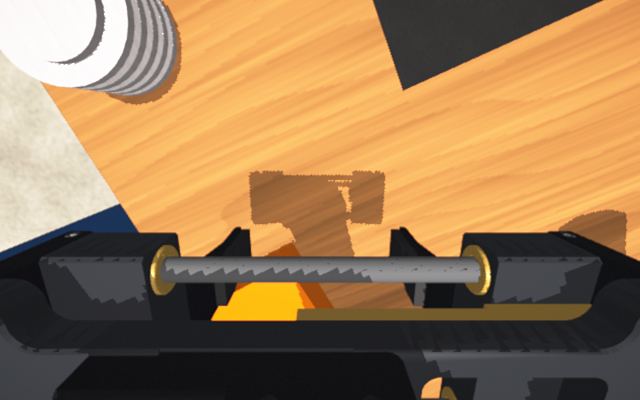

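The wrist picture was taken at the start pose and shows only bare table, with the fingers at (240,250) and (400,250). The moves were refused because every row needs all seven keys, so I'm resending them.

Call:
drive_tool([
  {"tx": 1.5, "ty": 0.7, "tz": -0.3, "ax": 0, "ay": 0, "az": 0, "claw": 8.7},
  {"tx": 3.4, "ty": 1.6, "tz": -0.3, "ax": 0, "ay": 0, "az": 0, "claw": 8.7},
  {"tx": 3.5, "ty": 1.7, "tz": -0.3, "ax": 0, "ay": 0, "az": 0, "claw": 8.7},
  {"tx": 3.5, "ty": 1.7, "tz": -0.3, "ax": 0, "ay": 0, "az": 0, "claw": 8.7},
  {"tx": 3.5, "ty": 1.7, "tz": -0.3, "ax": 0, "ay": 0, "az": 0, "claw": 8.7},
  {"tx": 3.5, "ty": 1.7, "tz": -0.3, "ax": 0, "ay": 0, "az": 0, "claw": 8.7},
  {"tx": 3.5, "ty": 1.7, "tz": -0.3, "ax": 0, "ay": 0, "az": 0, "claw": 8.7},
  {"tx": 3.5, "ty": 1.7, "tz": -0.3, "ax": 0, "ay": 0, "az": 0, "claw": 8.7},
  {"tx": 3.5, "ty": 1.6, "tz": -0.3, "ax": 0, "ay": 0, "az": 0, "claw": 8.7},
  {"tx": 3.5, "ty": 1.6, "tz": -0.3, "ax": 0, "ay": 0, "az": 0, "claw": 8.7},
])

```text
time_s: 0.98
tcp_pos: [0.4897, 0.2947, 0.2215]
ee_rot: [[0.916, -0.4, 0.0], [-0.4, -0.916, 0.0], [0.0, -0.0, -1.0]]
wrist_force: [0.0, 1.3, -0.7]
gripper_width: 1.001
gripper_force: 0.0
```

Call:
drive_tool([
  {"tx": 2.0, "ty": 1.0, "tz": 0, "ax": 0, "ay": 0, "az": 0, "claw": 8.7},
  {"tx": 0.9, "ty": 0.6, "tz": 0, "ax": 0, "ay": 0, "az": 0, "claw": 8.7},
  {"tx": 0, "ty": 0, "tz": 0, "ax": 0, "ay": 0, "az": -0.1, "claw": 8.7},
  {"tx": 0, "ty": 0, "tz": 0, "ax": 0, "ay": 0, "az": -0.1, "claw": 8.7},
  {"tx": 0, "ty": 0, "tz": 0, "ax": 0, "ay": 0, "az": -0.1, "claw": 8.7},
  {"tx": 0, "ty": 0, "tz": 0, "ax": 0, "ay": 0, "az": -0.0525, "claw": 8.7},
  {"tx": 0, "ty": 0, "tz": 0, "ax": 0, "ay": 0, "az": 0, "claw": 8.7},
  {"tx": 0, "ty": 0, "tz": 0, "ax": 0, "ay": 0, "az": 0, "claw": 8.7},
])

```text
time_s: 1.65
tcp_pos: [0.5086, 0.2708, 0.2209]
ee_rot: [[0.998, -0.06, -0.0], [-0.06, -0.998, -0.0], [-0.0, 0.0, -1.0]]
wrist_force: [-0.2, -0.7, -0.2]
gripper_width: 1.004
gripper_force: 0.0
```

```bash
python3 - <<'E'
from h import *
q=sense();p,d=capture("wrist"); np.savez("w1.npz",p=p,d=d,t=q["tcp_pos"],R=q["ee_rot"]); cv2.imwrite("pics/w2.png",p[:,:,::-1])
print(q["time_s"],q["tcp_pos"],q["ee_rot"].round(4),q["joints"].round(1),wproj([.514,.269,.117],q),q["wrist_force"])
E
```

```text
1.65 [0.50856236 0.27081151 0.22094857] [[ 9.982e-01 -6.050e-02 -4.000e-04]
 [-6.050e-02 -9.982e-01 -2.000e-04]
 [-4.000e-04  2.000e-04 -1.000e+00]] [ 44.1  16.2  -3.8  -0.  -70.   42.4] [321.13786855 186.8744844 ] [-0.21709647 -0.70211482 -0.18493939]
```

View pics/w2.png

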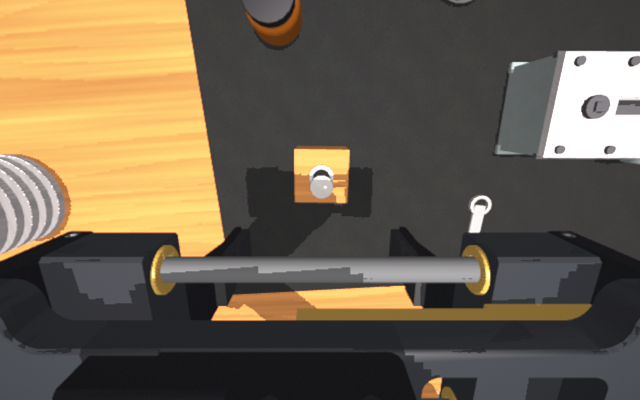

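The wrist view shows the pin cap at (321,186), where (321,187) was predicted, so the estimate holds to about 1 mm. I'll centre and descend, then close.

Call:
drive_tool([
  {"tx": 0.55, "ty": 0.15, "tz": 1.5, "ax": 0, "ay": 0, "az": 0, "claw": 8.7},
  {"tx": 0, "ty": 0, "tz": 3.0, "ax": 0, "ay": 0, "az": 0, "claw": 8.7},
  {"tx": 0, "ty": 0, "tz": 3.5, "ax": 0, "ay": 0, "az": 0, "claw": 8.7},
  {"tx": 0, "ty": 0, "tz": 3.5, "ax": 0, "ay": 0, "az": 0, "claw": 8.7},
  {"tx": 0, "ty": 0, "tz": 2.5, "ax": 0, "ay": 0, "az": 0, "claw": 8.7},
  {"tx": 0, "ty": 0, "tz": 1.5, "ax": 0, "ay": 0, "az": 0, "claw": 8.7},
  {"tx": 0, "ty": 0, "tz": 0, "ax": 0, "ay": 0, "az": 0, "claw": 8.7},
  {"tx": 0, "ty": 0, "tz": 0, "ax": 0, "ay": 0, "az": 0, "claw": 5.0},
  {"tx": 0, "ty": 0, "tz": 0, "ax": 0, "ay": 0, "az": 0, "claw": 3.0},
])

```text
time_s: 2.45
tcp_pos: [0.5153, 0.2699, 0.0675]
ee_rot: [[0.998, -0.059, 0.002], [-0.059, -0.998, 0.001], [0.002, -0.002, -1.0]]
wrist_force: [-0.2, -0.8, -0.1]
gripper_width: 0.917
gripper_force: 0.0
```

Call:
drive_tool([
  {"tx": 0, "ty": 0, "tz": 0, "ax": 0, "ay": 0, "az": 0, "claw": 1.5},
  {"tx": 0, "ty": 0, "tz": 0, "ax": 0, "ay": 0, "az": 0, "claw": 1.5},
  {"tx": 0, "ty": 0, "tz": 0, "ax": 0, "ay": 0, "az": 0, "claw": 1.5},
  {"tx": 0, "ty": 0, "tz": 0, "ax": 0, "ay": 0, "az": 0, "claw": 1.5},
  {"tx": 0, "ty": 0, "tz": 0, "ax": 0, "ay": 0, "az": 0, "claw": 1.5},
  {"tx": 0, "ty": 0, "tz": 0, "ax": 0, "ay": 0, "az": 0, "claw": 1.5},
])

```text
time_s: 2.95
tcp_pos: [0.5144, 0.2691, 0.0663]
ee_rot: [[0.998, -0.059, 0.0], [-0.059, -0.998, 0.0], [0.0, -0.0, -1.0]]
wrist_force: [0.9, 0.1, -0.7]
gripper_width: 0.479
gripper_force: 0.0
```

Call:
drive_tool([
  {"tx": 0, "ty": 0, "tz": 0, "ax": 0, "ay": 0, "az": 0, "claw": 1.5},
  {"tx": 0, "ty": 0, "tz": 0, "ax": 0, "ay": 0, "az": 0, "claw": 1.5},
  {"tx": 0, "ty": 0, "tz": 0, "ax": 0, "ay": 0, "az": 0, "claw": 1.5},
  {"tx": 0, "ty": 0, "tz": 0, "ax": 0, "ay": 0, "az": 0, "claw": 1.5},
  {"tx": 0, "ty": 0, "tz": 0, "ax": 0, "ay": 0, "az": 0, "claw": 1.5},
  {"tx": 0, "ty": 0, "tz": 0, "ax": 0, "ay": 0, "az": 0, "claw": 1.5},
])

```text
time_s: 3.45
tcp_pos: [0.5144, 0.2691, 0.0661]
ee_rot: [[0.998, -0.059, -0.0], [-0.059, -0.998, -0.0], [-0.0, 0.0, -1.0]]
wrist_force: [0.6, -0.4, -0.1]
gripper_width: 0.28
gripper_force: 30.0
```

Call:
drive_tool([
  {"tx": 0, "ty": 0, "tz": -0.5, "ax": 0, "ay": 0, "az": 0, "claw": 1.5},
  {"tx": 0, "ty": 0, "tz": -1.0, "ax": 0, "ay": 0, "az": 0, "claw": 1.5},
  {"tx": 0, "ty": 0, "tz": -1.5, "ax": 0, "ay": 0, "az": 0, "claw": 1.5},
  {"tx": 0, "ty": 0, "tz": -2.0, "ax": 0, "ay": 0, "az": 0, "claw": 1.5},
  {"tx": 0, "ty": 0, "tz": -2.0, "ax": 0, "ay": 0, "az": 0, "claw": 1.5},
  {"tx": 0, "ty": 0, "tz": -2.0, "ax": 0, "ay": 0, "az": 0, "claw": 1.5},
  {"tx": 0, "ty": 0, "tz": -2.0, "ax": 0, "ay": 0, "az": 0, "claw": 1.5},
  {"tx": 0, "ty": 0, "tz": -1.0, "ax": 0, "ay": 0, "az": 0, "claw": 1.5},
  {"tx": 0, "ty": 0, "tz": 0, "ax": 0, "ay": 0, "az": 0, "claw": 1.5},
  {"tx": 0, "ty": 0, "tz": 0, "ax": 0, "ay": 0, "az": 0, "claw": 1.5},
])

```text
time_s: 4.28
tcp_pos: [0.514, 0.2691, 0.186]
ee_rot: [[0.998, -0.06, -0.0], [-0.06, -0.998, 0.001], [-0.0, -0.001, -1.0]]
wrist_force: [0.2, 0.4, -2.6]
gripper_width: 0.281
gripper_force: 30.0
```

```bash
python3 - <<'E'
from h import *
q=sense()
s=np.array([.5769,-.073,.18])
print(q["time_s"],q["tcp_pos"],q["wrist_force"],(q["ee_rot"].T@(s-q["tcp_pos"])*100).round(2))
p,d=capture("side")
T=camera_params("side");k=T["intrinsics"]@(T["R"]@(q["tcp_pos"]+[0,0,.019])+T["t"]);u,v=(k[:2]/k[2]).astype(int);print(u,v)
c=cv2.resize(p[max(v-50,0):v+50,u-60:u+60,::-1],None,fx=5,fy=5,interpolation=cv2.INTER_CUBIC);cv2.imwrite("pics/s2.png",c)
# vertical line reference: pixel direction of world z
for z in (-.07,-.011,.03):
    k=T["intrinsics"]@(T["R"]@(q["tcp_pos"]+[0,0,z])+T["t"]);w=k[:2]/k[2];print(z,(w-[u-60,max(v-50,0)])*5)
E
```

```text
4.2833 [0.51398568 0.26909055 0.18600548] [ 0.20198004  0.41189959 -2.58970663] [ 8.32 33.77  0.57]
268 114
-0.07 [314.6332361  410.65984568]
-0.011 [306.71393268 308.626277  ]
0.03 [300.80002742 232.43057824]
```

View pics/s2.png

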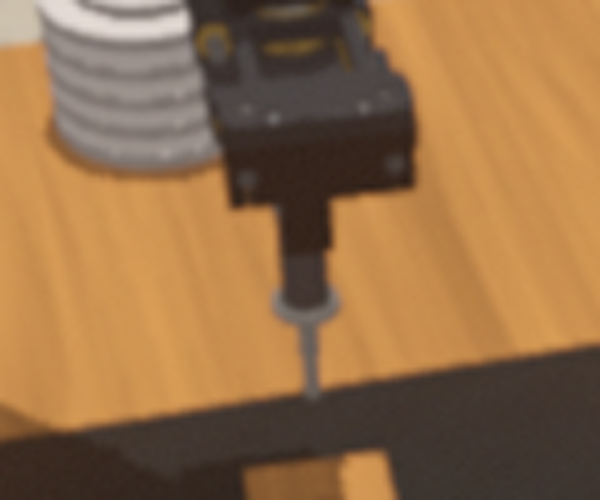

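The side view shows the pin upright, with its collar at (306,303) and nose tip at (313,397). Both match the predicted (307,309) and (313,395). The felt weight is 2.6 N. I'm carrying it over to the slot start.

Call:
drive_tool([
  {"tx": 0.25, "ty": 1.0, "tz": 0, "ax": 0, "ay": 0, "az": 0, "claw": 1.5},
  {"tx": 0.5, "ty": 2.0, "tz": 0, "ax": 0, "ay": 0, "az": 0, "claw": 1.5},
  {"tx": 0.74, "ty": 3.0, "tz": 0, "ax": 0, "ay": 0, "az": 0, "claw": 1.5},
  {"tx": 0.87, "ty": 3.5, "tz": 0, "ax": 0, "ay": 0, "az": 0, "claw": 1.5},
  {"tx": 0.87, "ty": 3.5, "tz": 0, "ax": 0, "ay": 0, "az": 0, "claw": 1.5},
  {"tx": 0.87, "ty": 3.5, "tz": 0, "ax": 0, "ay": 0, "az": 0, "claw": 1.5},
  {"tx": 0.87, "ty": 3.5, "tz": 0, "ax": 0, "ay": 0, "az": 0, "claw": 1.5},
  {"tx": 0.87, "ty": 3.5, "tz": 0, "ax": 0, "ay": 0, "az": 0, "claw": 1.5},
  {"tx": 0.74, "ty": 3.0, "tz": 0, "ax": 0, "ay": 0, "az": 0, "claw": 1.5},
  {"tx": 0.74, "ty": 3.0, "tz": 0, "ax": 0, "ay": 0, "az": 0, "claw": 1.5},
])

```text
time_s: 5.17
tcp_pos: [0.5689, -0.0322, 0.1845]
ee_rot: [[0.998, -0.06, -0.003], [-0.06, -0.998, -0.001], [-0.003, 0.001, -1.0]]
wrist_force: [0.5, 0.6, -2.6]
gripper_width: 0.285
gripper_force: 30.0
```

Call:
drive_tool([
  {"tx": 0.5, "ty": 2.3, "tz": 0, "ax": 0, "ay": 0, "az": 0, "claw": 1.5},
  {"tx": 0.5, "ty": 1.97, "tz": 0, "ax": 0, "ay": 0, "az": 0, "claw": 1.5},
  {"tx": 0, "ty": 0, "tz": 0, "ax": 0, "ay": 0, "az": 0, "claw": 1.5},
  {"tx": 0, "ty": 0, "tz": 0, "ax": 0, "ay": 0, "az": 0, "claw": 1.5},
  {"tx": 0, "ty": 0, "tz": 0, "ax": 0, "ay": 0, "az": 0, "claw": 1.5},
])

```text
time_s: 5.58
tcp_pos: [0.5766, -0.0731, 0.1849]
ee_rot: [[0.998, -0.06, -0.002], [-0.06, -0.998, 0.0], [-0.002, 0.0, -1.0]]
wrist_force: [-0.5, 0.6, -3.0]
gripper_width: 0.276
gripper_force: 30.0
```

```bash
python3 - <<'E'
from h import *
q=sense();p,d=capture("wrist"); np.savez("w3.npz",p=p,t=q["tcp_pos"],R=q["ee_rot"])
pt,_=capture("side")
print(q["time_s"],q["tcp_pos"],q["ee_rot"].round(4).tolist(),q["wrist_force"])
y0,x0=100,170
c=cv2.resize(p[y0:y0+170,x0:x0+300,::-1],None,fx=2.6,fy=2.6,interpolation=cv2.INTER_CUBIC);cv2.imwrite("pics/w3.png",c)
a=np.array([np.cos(np.radians(86.6)),np.sin(np.radians(86.6)),0]);C=np.array([.5738,-.121,.09])
for n,X in dict(start=C+.048*a,near=C+.0585*a,far=C-.0755*a,plug=C+.088*a+[0,0,.01],nose=q["tcp_pos"]-[0,0,.061]).items(): print(n,X.round(4),((wproj(X,q)-[x0,y0]+.5)*2.6-.5).round(1))
E
```

```text
5.5833 [ 0.57660057 -0.07308533  0.18489961] [[0.9982, -0.0598, -0.0023], [-0.0598, -0.9982, 0.0], [-0.0023, 0.0001, -1.0]] [-0.53238687  0.61867548 -2.96612182]
start [ 0.5766 -0.0731  0.09  ] [390.2 244.3]
near [ 0.5773 -0.0626  0.09  ] [364.6 244.3]
far [ 0.5693 -0.1964  0.09  ] [692.1 244.4]
plug [ 0.579  -0.0332  0.1   ] [289.2 250.5]
nose [ 0.5766 -0.0731  0.1239] [390.3 267.5]
```

View pics/w3.png

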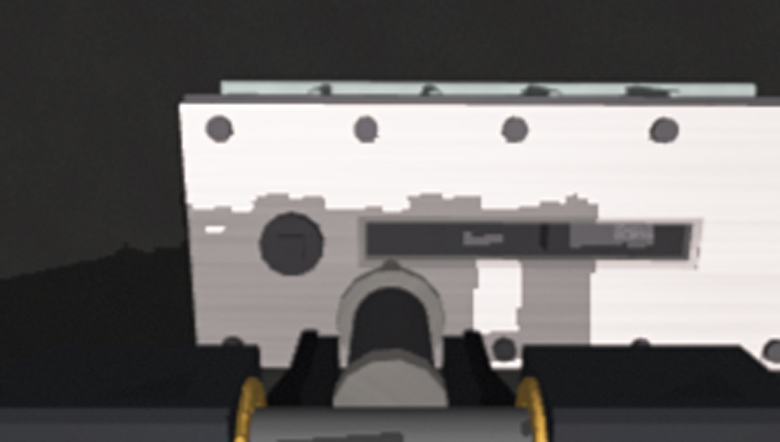

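The slot's inner ends at x=365 and 690 match the predicted 365 and 692. Its centre line is at y≈242 against 244 predicted, so it lies about 0.8 mm farther in +x. The plug is at (291,244), and the nose is over the slot start. I'll shift 0.8 mm and go down in steps.

Call:
drive_tool([
  {"tx": 0.08, "ty": 0, "tz": 0.5, "ax": 0, "ay": 0, "az": 0, "claw": 1.5},
  {"tx": 0, "ty": 0, "tz": 1.0, "ax": 0, "ay": 0, "az": 0, "claw": 1.5},
  {"tx": 0, "ty": 0, "tz": 1.0, "ax": 0, "ay": 0, "az": 0, "claw": 1.5},
  {"tx": 0, "ty": 0, "tz": 0.8, "ax": 0, "ay": 0, "az": 0, "claw": 1.5},
  {"tx": 0, "ty": 0, "tz": 0.7, "ax": 0, "ay": 0, "az": 0, "claw": 1.5},
  {"tx": 0, "ty": 0, "tz": 0, "ax": 0, "ay": 0, "az": 0, "claw": 1.5},
  {"tx": 0, "ty": 0, "tz": 0, "ax": 0, "ay": 0, "az": 0, "claw": 1.5},
])

```text
time_s: 6.27
tcp_pos: [0.5779, -0.073, 0.1453]
ee_rot: [[0.998, -0.059, -0.001], [-0.059, -0.998, -0.0], [-0.001, 0.0, -1.0]]
wrist_force: [-0.3, -0.7, -2.5]
gripper_width: 0.284
gripper_force: 30.0
```

Call:
drive_tool([
  {"tx": 0, "ty": 0, "tz": 0.5, "ax": 0, "ay": 0, "az": 0, "claw": 1.5},
  {"tx": 0, "ty": 0, "tz": 0.7, "ax": 0, "ay": 0, "az": 0, "claw": 1.5},
  {"tx": 0, "ty": 0, "tz": 0.7, "ax": 0, "ay": 0, "az": 0, "claw": 1.5},
  {"tx": 0, "ty": 0, "tz": 0.5, "ax": 0, "ay": 0, "az": 0, "claw": 1.5},
  {"tx": 0, "ty": 0, "tz": 0.4, "ax": 0, "ay": 0, "az": 0, "claw": 1.5},
  {"tx": 0, "ty": 0, "tz": 0, "ax": 0, "ay": 0, "az": 0, "claw": 1.5},
  {"tx": 0, "ty": 0, "tz": 0, "ax": 0, "ay": 0, "az": 0, "claw": 1.5},
])

```text
time_s: 6.85
tcp_pos: [0.5781, -0.0731, 0.1178]
ee_rot: [[0.998, -0.059, -0.0], [-0.059, -0.998, -0.0], [-0.0, 0.0, -1.0]]
wrist_force: [-0.3, -0.0, -2.2]
gripper_width: 0.283
gripper_force: 30.0
```

```bash
python3 - <<'E'
from h import *
q=sense();print(q["tcp_pos"],q["wrist_force"],q["moment"])
w=np.load("w3.npz");qq=dict(tcp_pos=w["t"],ee_rot=w["R"])
print(wworld(547/2.6+170,237/2.6+100,.05,qq), world("top",431/6.5+325,247/6.5+165,z=.05))
E
```

```text
[ 0.57813308 -0.07306109  0.11775794] [-0.30011586 -0.02170685 -2.18248386] [-0.02318838 -0.04625968  0.00950132]
[ 0.56518927 -0.14573205  0.05      ] [ 0.57430245 -0.14576662  0.05      ]
```

Free down to nose z≈0.057 with no contact. I'll press onto the rail now.

Call:
drive_tool([
  {"tx": -0.05, "ty": 0, "tz": 0.2, "ax": 0, "ay": 0, "az": 0, "claw": 1.5},
  {"tx": 0, "ty": 0, "tz": 0.2, "ax": 0, "ay": 0, "az": 0, "claw": 1.5},
  {"tx": 0, "ty": 0, "tz": 0.2, "ax": 0, "ay": 0, "az": 0, "claw": 1.5},
  {"tx": 0, "ty": 0, "tz": 0.2, "ax": 0, "ay": 0, "az": 0, "claw": 1.5},
  {"tx": 0, "ty": 0, "tz": 0.1, "ax": 0, "ay": 0, "az": 0, "claw": 1.5},
  {"tx": 0, "ty": 0, "tz": 0, "ax": 0, "ay": 0, "az": 0, "claw": 1.5},
  {"tx": 0, "ty": 0, "tz": 0, "ax": 0, "ay": 0, "az": 0, "claw": 1.5},
])

```text
time_s: 7.43
tcp_pos: [0.5782, -0.073, 0.1096]
ee_rot: [[0.998, -0.059, 0.001], [-0.059, -0.998, -0.0], [0.001, 0.0, -1.0]]
wrist_force: [-0.3, 0.3, -0.2]
gripper_width: 0.285
gripper_force: 30.0
```

Call:
drive_tool([
  {"tx": 0, "ty": 0, "tz": 0.15, "ax": 0, "ay": 0, "az": 0, "claw": 1.5},
  {"tx": 0, "ty": 0, "tz": 0.15, "ax": 0, "ay": 0, "az": 0, "claw": 1.5},
  {"tx": 0, "ty": 0, "tz": 0, "ax": 0, "ay": 0, "az": 0, "claw": 1.5},
  {"tx": 0, "ty": 0, "tz": 0, "ax": 0, "ay": 0, "az": 0, "claw": 1.5},
])

```text
time_s: 7.77
tcp_pos: [0.5779, -0.073, 0.1063]
ee_rot: [[0.998, -0.059, 0.001], [-0.059, -0.998, -0.0], [0.001, 0.0, -1.0]]
wrist_force: [-0.1, 0.7, 1.8]
gripper_width: 0.282
gripper_force: 30.0
```

```bash
python3 - <<'E'
from h import *
q=sense();print(q["tcp_pos"],q["wrist_force"],q["moment"])
E
```

```text
[ 0.57794608 -0.07300668  0.10629224] [-0.07652608  0.71244347  1.84540204] [-0.04944285  0.01375726  0.04272964]
```

The rail carries about 4.2 N. I'm drawing along tool +y (the slot axis), staying short of the earliest groove position at first.

Call:
drive_tool([
  {"tx": 0, "ty": 0.1, "tz": 0, "ax": 0, "ay": 0, "az": 0, "claw": 1.5},
  {"tx": 0, "ty": 0.2, "tz": 0, "ax": 0, "ay": 0, "az": 0, "claw": 1.5},
  {"tx": 0, "ty": 0.3, "tz": 0, "ax": 0, "ay": 0, "az": 0, "claw": 1.5},
  {"tx": 0, "ty": 0.3, "tz": 0, "ax": 0, "ay": 0, "az": 0, "claw": 1.5},
  {"tx": 0, "ty": 0.2, "tz": 0, "ax": 0, "ay": 0, "az": 0, "claw": 1.5},
  {"tx": 0, "ty": 0.1, "tz": 0, "ax": 0, "ay": 0, "az": 0, "claw": 1.5},
])

```text
time_s: 8.27
tcp_pos: [0.577, -0.0852, 0.1061]
ee_rot: [[0.998, -0.06, 0.0], [-0.06, -0.998, 0.0], [0.0, -0.0, -1.0]]
wrist_force: [0.8, 2.7, 2.0]
gripper_width: 0.282
gripper_force: 30.0
```

Call:
drive_tool([
  {"tx": 0, "ty": 0.2, "tz": 0, "ax": 0, "ay": 0, "az": 0, "claw": 1.5},
  {"tx": 0, "ty": 0.3, "tz": 0, "ax": 0, "ay": 0, "az": 0, "claw": 1.5},
  {"tx": 0, "ty": 0.3, "tz": 0, "ax": 0, "ay": 0, "az": 0, "claw": 1.5},
  {"tx": 0, "ty": 0.3, "tz": 0, "ax": 0, "ay": 0, "az": 0, "claw": 1.5},
  {"tx": 0, "ty": 0.2, "tz": 0, "ax": 0, "ay": 0, "az": 0, "claw": 1.5},
  {"tx": 0, "ty": 0.1, "tz": 0, "ax": 0, "ay": 0, "az": 0, "claw": 1.5},
  {"tx": 0, "ty": 0, "tz": 0, "ax": 0, "ay": 0, "az": 0, "claw": 1.5},
])

```text
time_s: 8.85
tcp_pos: [0.5761, -0.0993, 0.106]
ee_rot: [[0.998, -0.06, -0.0], [-0.06, -0.998, -0.0], [-0.0, 0.0, -1.0]]
wrist_force: [0.4, 2.1, 1.0]
gripper_width: 0.285
gripper_force: 30.0
```

Call:
drive_tool([
  {"tx": 0, "ty": 0.1, "tz": 0, "ax": 0, "ay": 0, "az": 0, "claw": 1.5},
  {"tx": 0, "ty": 0.1, "tz": 0, "ax": 0, "ay": 0, "az": 0, "claw": 1.5},
  {"tx": 0, "ty": 0.1, "tz": 0, "ax": 0, "ay": 0, "az": 0, "claw": 1.5},
  {"tx": 0, "ty": 0, "tz": 0, "ax": 0, "ay": 0, "az": 0, "claw": 1.5},
])

```text
time_s: 9.18
tcp_pos: [0.5759, -0.102, 0.106]
ee_rot: [[0.998, -0.059, -0.0], [-0.059, -0.998, -0.0], [-0.0, 0.0, -1.0]]
wrist_force: [1.2, 1.4, 2.5]
gripper_width: 0.28
gripper_force: 30.0
```

Call:
drive_tool([
  {"tx": 0, "ty": 0.1, "tz": 0, "ax": 0, "ay": 0, "az": 0, "claw": 1.5},
  {"tx": 0, "ty": 0.1, "tz": 0, "ax": 0, "ay": 0, "az": 0, "claw": 1.5},
  {"tx": 0, "ty": 0.1, "tz": 0, "ax": 0, "ay": 0, "az": 0, "claw": 1.5},
  {"tx": 0, "ty": 0, "tz": 0, "ax": 0, "ay": 0, "az": 0, "claw": 1.5},
])

```text
time_s: 9.52
tcp_pos: [0.5758, -0.1051, 0.1061]
ee_rot: [[0.998, -0.059, -0.0], [-0.059, -0.998, -0.0], [-0.0, 0.0, -1.0]]
wrist_force: [0.6, 1.7, 1.6]
gripper_width: 0.282
gripper_force: 30.0
```

Call:
drive_tool([
  {"tx": 0, "ty": 0.1, "tz": 0, "ax": 0, "ay": 0, "az": 0, "claw": 1.5},
  {"tx": 0, "ty": 0.1, "tz": 0, "ax": 0, "ay": 0, "az": 0, "claw": 1.5},
  {"tx": 0, "ty": 0.1, "tz": 0, "ax": 0, "ay": 0, "az": 0, "claw": 1.5},
  {"tx": 0, "ty": 0, "tz": 0, "ax": 0, "ay": 0, "az": 0, "claw": 1.5},
])

```text
time_s: 9.85
tcp_pos: [0.5756, -0.1081, 0.1061]
ee_rot: [[0.998, -0.059, -0.0], [-0.059, -0.998, -0.0], [-0.0, 0.0, -1.0]]
wrist_force: [0.4, 2.4, 1.8]
gripper_width: 0.281
gripper_force: 30.0
```

Call:
drive_tool([
  {"tx": 0, "ty": 0.1, "tz": 0, "ax": 0, "ay": 0, "az": 0, "claw": 1.5},
  {"tx": 0, "ty": 0.1, "tz": 0, "ax": 0, "ay": 0, "az": 0, "claw": 1.5},
  {"tx": 0, "ty": 0.1, "tz": 0, "ax": 0, "ay": 0, "az": 0, "claw": 1.5},
  {"tx": 0, "ty": 0, "tz": 0, "ax": 0, "ay": 0, "az": 0, "claw": 1.5},
])

```text
time_s: 10.18
tcp_pos: [0.5754, -0.1111, 0.106]
ee_rot: [[0.998, -0.059, -0.0], [-0.059, -0.998, -0.0], [-0.0, 0.0, -1.0]]
wrist_force: [0.1, 1.2, 2.3]
gripper_width: 0.28
gripper_force: 30.0
```

Call:
drive_tool([
  {"tx": 0, "ty": 0.1, "tz": 0, "ax": 0, "ay": 0, "az": 0, "claw": 1.5},
  {"tx": 0, "ty": 0.1, "tz": 0, "ax": 0, "ay": 0, "az": 0, "claw": 1.5},
  {"tx": 0, "ty": 0.1, "tz": 0, "ax": 0, "ay": 0, "az": 0, "claw": 1.5},
  {"tx": 0, "ty": 0, "tz": 0, "ax": 0, "ay": 0, "az": 0, "claw": 1.5},
])

```text
time_s: 10.52
tcp_pos: [0.5752, -0.1141, 0.1061]
ee_rot: [[0.998, -0.059, -0.0], [-0.059, -0.998, -0.0], [-0.0, 0.0, -1.0]]
wrist_force: [0.4, 2.0, 1.6]
gripper_width: 0.284
gripper_force: 30.0
```

Call:
drive_tool([
  {"tx": 0, "ty": 0.1, "tz": 0, "ax": 0, "ay": 0, "az": 0, "claw": 1.5},
  {"tx": 0, "ty": 0.1, "tz": 0, "ax": 0, "ay": 0, "az": 0, "claw": 1.5},
  {"tx": 0, "ty": 0.1, "tz": 0, "ax": 0, "ay": 0, "az": 0, "claw": 1.5},
  {"tx": 0, "ty": 0, "tz": 0, "ax": 0, "ay": 0, "az": 0, "claw": 1.5},
])

```text
time_s: 10.85
tcp_pos: [0.5751, -0.1171, 0.106]
ee_rot: [[0.998, -0.059, -0.0], [-0.059, -0.998, -0.0], [-0.0, 0.0, -1.0]]
wrist_force: [0.5, 1.4, 1.3]
gripper_width: 0.28
gripper_force: 30.0
```

Call:
drive_tool([
  {"tx": 0, "ty": 0.1, "tz": 0, "ax": 0, "ay": 0, "az": 0, "claw": 1.5},
  {"tx": 0, "ty": 0.1, "tz": 0, "ax": 0, "ay": 0, "az": 0, "claw": 1.5},
  {"tx": 0, "ty": 0.1, "tz": 0, "ax": 0, "ay": 0, "az": 0, "claw": 1.5},
  {"tx": 0, "ty": 0, "tz": 0, "ax": 0, "ay": 0, "az": 0, "claw": 1.5},
])

```text
time_s: 11.18
tcp_pos: [0.5749, -0.1201, 0.1061]
ee_rot: [[0.998, -0.059, -0.0], [-0.059, -0.998, -0.0], [-0.0, 0.0, -1.0]]
wrist_force: [-0.1, 1.6, 2.2]
gripper_width: 0.281
gripper_force: 30.0
```

Call:
drive_tool([
  {"tx": 0, "ty": 0.1, "tz": 0, "ax": 0, "ay": 0, "az": 0, "claw": 1.5},
  {"tx": 0, "ty": 0.1, "tz": 0, "ax": 0, "ay": 0, "az": 0, "claw": 1.5},
  {"tx": 0, "ty": 0.1, "tz": 0, "ax": 0, "ay": 0, "az": 0, "claw": 1.5},
  {"tx": 0, "ty": 0, "tz": 0, "ax": 0, "ay": 0, "az": 0, "claw": 1.5},
])

```text
time_s: 11.52
tcp_pos: [0.5747, -0.1231, 0.1061]
ee_rot: [[0.998, -0.059, -0.0], [-0.059, -0.998, -0.0], [-0.0, 0.0, -1.0]]
wrist_force: [0.3, 2.5, 2.0]
gripper_width: 0.282
gripper_force: 30.0
```

Call:
drive_tool([
  {"tx": 0, "ty": 0.1, "tz": 0, "ax": 0, "ay": 0, "az": 0, "claw": 1.5},
  {"tx": 0, "ty": 0.1, "tz": 0, "ax": 0, "ay": 0, "az": 0, "claw": 1.5},
  {"tx": 0, "ty": 0.1, "tz": 0, "ax": 0, "ay": 0, "az": 0, "claw": 1.5},
  {"tx": 0, "ty": 0, "tz": 0, "ax": 0, "ay": 0, "az": 0, "claw": 1.5},
])

```text
time_s: 11.85
tcp_pos: [0.5745, -0.1261, 0.1061]
ee_rot: [[0.998, -0.059, -0.0], [-0.059, -0.998, -0.0], [-0.0, 0.0, -1.0]]
wrist_force: [-0.3, 2.9, 2.1]
gripper_width: 0.28
gripper_force: 30.0
```

Call:
drive_tool([
  {"tx": 0, "ty": 0.1, "tz": 0, "ax": 0, "ay": 0, "az": 0, "claw": 1.5},
  {"tx": 0, "ty": 0.1, "tz": 0, "ax": 0, "ay": 0, "az": 0, "claw": 1.5},
  {"tx": 0, "ty": 0.1, "tz": 0, "ax": 0, "ay": 0, "az": 0, "claw": 1.5},
  {"tx": 0, "ty": 0, "tz": 0, "ax": 0, "ay": 0, "az": 0, "claw": 1.5},
])

```text
time_s: 12.18
tcp_pos: [0.5743, -0.1291, 0.1061]
ee_rot: [[0.998, -0.059, -0.0], [-0.059, -0.998, -0.0], [-0.0, 0.0, -1.0]]
wrist_force: [-0.7, 2.6, 2.7]
gripper_width: 0.281
gripper_force: 30.0
```

Call:
drive_tool([
  {"tx": 0, "ty": 0.1, "tz": 0, "ax": 0, "ay": 0, "az": 0, "claw": 1.5},
  {"tx": 0, "ty": 0.1, "tz": 0, "ax": 0, "ay": 0, "az": 0, "claw": 1.5},
  {"tx": 0, "ty": 0.1, "tz": 0, "ax": 0, "ay": 0, "az": 0, "claw": 1.5},
  {"tx": 0, "ty": 0, "tz": 0, "ax": 0, "ay": 0, "az": 0, "claw": 1.5},
])

```text
time_s: 12.52
tcp_pos: [0.5742, -0.1321, 0.106]
ee_rot: [[0.998, -0.059, -0.0], [-0.059, -0.998, -0.0], [-0.0, 0.0, -1.0]]
wrist_force: [0.3, 1.5, 1.8]
gripper_width: 0.28
gripper_force: 30.0
```

Call:
drive_tool([
  {"tx": 0, "ty": 0.1, "tz": 0, "ax": 0, "ay": 0, "az": 0, "claw": 1.5},
  {"tx": 0, "ty": 0.1, "tz": 0, "ax": 0, "ay": 0, "az": 0, "claw": 1.5},
  {"tx": 0, "ty": 0.1, "tz": 0, "ax": 0, "ay": 0, "az": 0, "claw": 1.5},
  {"tx": 0, "ty": 0, "tz": 0, "ax": 0, "ay": 0, "az": 0, "claw": 1.5},
])

```text
time_s: 12.85
tcp_pos: [0.574, -0.1351, 0.1061]
ee_rot: [[0.998, -0.059, -0.0], [-0.059, -0.998, -0.0], [-0.0, 0.0, -1.0]]
wrist_force: [-0.6, 2.0, 1.4]
gripper_width: 0.279
gripper_force: 30.0
```

Call:
drive_tool([
  {"tx": 0, "ty": 0.1, "tz": 0, "ax": 0, "ay": 0, "az": 0, "claw": 1.5},
  {"tx": 0, "ty": 0.1, "tz": 0, "ax": 0, "ay": 0, "az": 0, "claw": 1.5},
  {"tx": 0, "ty": 0.1, "tz": 0, "ax": 0, "ay": 0, "az": 0, "claw": 1.5},
  {"tx": 0, "ty": 0, "tz": 0, "ax": 0, "ay": 0, "az": 0, "claw": 1.5},
])

```text
time_s: 13.18
tcp_pos: [0.5738, -0.1381, 0.106]
ee_rot: [[0.998, -0.059, -0.0], [-0.059, -0.998, -0.0], [-0.0, 0.0, -1.0]]
wrist_force: [0.1, 2.5, 2.5]
gripper_width: 0.283
gripper_force: 30.0
```

Call:
drive_tool([
  {"tx": 0, "ty": 0.1, "tz": 0, "ax": 0, "ay": 0, "az": 0, "claw": 1.5},
  {"tx": 0, "ty": 0.1, "tz": 0, "ax": 0, "ay": 0, "az": 0, "claw": 1.5},
  {"tx": 0, "ty": 0, "tz": 0, "ax": 0, "ay": 0, "az": 0, "claw": 1.5},
])

```text
time_s: 13.43
tcp_pos: [0.5726, -0.1404, 0.1051]
ee_rot: [[0.998, -0.06, -0.003], [-0.06, -0.998, -0.0], [-0.003, 0.001, -1.0]]
wrist_force: [-1.3, -0.2, -2.4]
gripper_width: 0.283
gripper_force: 30.0
```

The vertical force went from +2.5 to -2.4 N and the drag vanished, so the nose has dropped in. I'm stopping the draw here and lowering towards the cover.

Call:
drive_tool([
  {"tx": 0, "ty": 0, "tz": 0.1, "ax": 0, "ay": 0, "az": 0, "claw": 1.5},
  {"tx": 0, "ty": 0, "tz": 0.1, "ax": 0, "ay": 0, "az": 0, "claw": 1.5},
  {"tx": 0, "ty": 0, "tz": 0.05, "ax": 0, "ay": 0, "az": 0, "claw": 1.5},
  {"tx": 0, "ty": 0, "tz": 0, "ax": 0, "ay": 0, "az": 0, "claw": 1.5},
  {"tx": 0, "ty": 0, "tz": 0, "ax": 0, "ay": 0, "az": 0, "claw": 1.5},
])

```text
time_s: 13.85
tcp_pos: [0.5735, -0.1399, 0.1033]
ee_rot: [[0.998, -0.059, -0.001], [-0.059, -0.998, -0.0], [-0.001, 0.0, -1.0]]
wrist_force: [0.6, 0.1, -1.7]
gripper_width: 0.281
gripper_force: 30.0
```

```bash
python3 - <<'E'
from h import *
q=sense();print(q["tcp_pos"],q["wrist_force"],q["moment"])
E
```

```text
[ 0.57354841 -0.13991605  0.1033287 ] [ 0.56725552  0.0541633  -1.72429518] [-0.06747478  0.0052556  -0.00697928]
```

Call:
drive_tool([
  {"tx": 0, "ty": 0, "tz": 0.05, "ax": 0, "ay": 0, "az": 0, "claw": 1.5},
  {"tx": 0, "ty": 0, "tz": 0.05, "ax": 0, "ay": 0, "az": 0, "claw": 1.5},
  {"tx": 0, "ty": 0, "tz": 0.05, "ax": 0, "ay": 0, "az": 0, "claw": 1.5},
  {"tx": 0, "ty": 0, "tz": 0, "ax": 0, "ay": 0, "az": 0, "claw": 1.5},
  {"tx": 0, "ty": 0, "tz": 0, "ax": 0, "ay": 0, "az": 0, "claw": 1.5},
])

```text
time_s: 14.27
tcp_pos: [0.5737, -0.1398, 0.102]
ee_rot: [[0.998, -0.059, -0.0], [-0.059, -0.998, -0.0], [-0.0, 0.0, -1.0]]
wrist_force: [-0.6, -0.3, -2.1]
gripper_width: 0.282
gripper_force: 30.0
```

Call:
drive_tool([
  {"tx": 0, "ty": 0, "tz": 0.04, "ax": 0, "ay": 0, "az": 0, "claw": 1.5},
  {"tx": 0, "ty": 0, "tz": 0.03, "ax": 0, "ay": 0, "az": 0, "claw": 1.5},
  {"tx": 0, "ty": 0, "tz": 0, "ax": 0, "ay": 0, "az": 0, "claw": 1.5},
  {"tx": 0, "ty": 0, "tz": 0, "ax": 0, "ay": 0, "az": 0, "claw": 1.5},
])

```text
time_s: 14.6
tcp_pos: [0.5737, -0.1399, 0.1014]
ee_rot: [[0.998, -0.059, -0.0], [-0.059, -0.998, -0.0], [-0.0, 0.0, -1.0]]
wrist_force: [0.2, 0.2, -1.8]
gripper_width: 0.286
gripper_force: 30.0
```

Call:
drive_tool([
  {"tx": 0, "ty": 0, "tz": 0.03, "ax": 0, "ay": 0, "az": 0, "claw": 1.5},
  {"tx": 0, "ty": 0, "tz": 0.02, "ax": 0, "ay": 0, "az": 0, "claw": 1.5},
  {"tx": 0, "ty": 0, "tz": 0, "ax": 0, "ay": 0, "az": 0, "claw": 1.5},
  {"tx": 0, "ty": 0, "tz": 0, "ax": 0, "ay": 0, "az": 0, "claw": 1.5},
])

```text
time_s: 14.93
tcp_pos: [0.5739, -0.1399, 0.101]
ee_rot: [[0.998, -0.059, 0.0], [-0.059, -0.998, -0.0], [0.0, 0.0, -1.0]]
wrist_force: [-0.5, 0.1, -1.4]
gripper_width: 0.281
gripper_force: 30.0
```

The collar is within a few tenths of a millimetre of the cover and its weight is starting to come off the wrist. I'm opening the gripper.

Call:
drive_tool([
  {"tx": 0, "ty": 0, "tz": 0, "ax": 0, "ay": 0, "az": 0, "claw": 6},
  {"tx": 0, "ty": 0, "tz": 0, "ax": 0, "ay": 0, "az": 0, "claw": 6},
  {"tx": 0, "ty": 0, "tz": 0, "ax": 0, "ay": 0, "az": 0, "claw": 6},
  {"tx": 0, "ty": 0, "tz": 0, "ax": 0, "ay": 0, "az": 0, "claw": 6},
  {"tx": 0, "ty": 0, "tz": 0, "ax": 0, "ay": 0, "az": 0, "claw": 6},
  {"tx": 0, "ty": 0, "tz": 0, "ax": 0, "ay": 0, "az": 0, "claw": 6},
  {"tx": 0, "ty": 0, "tz": 0, "ax": 0, "ay": 0, "az": 0, "claw": 6},
])

```text
time_s: 15.52
tcp_pos: [0.5738, -0.1399, 0.1009]
ee_rot: [[0.998, -0.059, 0.0], [-0.059, -0.998, -0.0], [0.0, 0.0, -1.0]]
wrist_force: [-0.2, -0.3, 0.2]
gripper_width: 0.668
gripper_force: 0.0
```

```bash
python3 - <<'E'
from h import *
q=sense();p,d=capture("side");cv2.imwrite("pics/s4.png",cv2.resize(p[180:380,260:420,::-1],None,fx=3,fy=3,interpolation=cv2.INTER_CUBIC))
print(q["tcp_pos"],q["wrist_force"],q["gripper_width"]*8.7)
E
```

```text
[ 0.57377586 -0.13987433  0.1009223 ] [-0.24510453 -0.25216288  0.20772214] 5.815519602263779
```

View pics/s4.png

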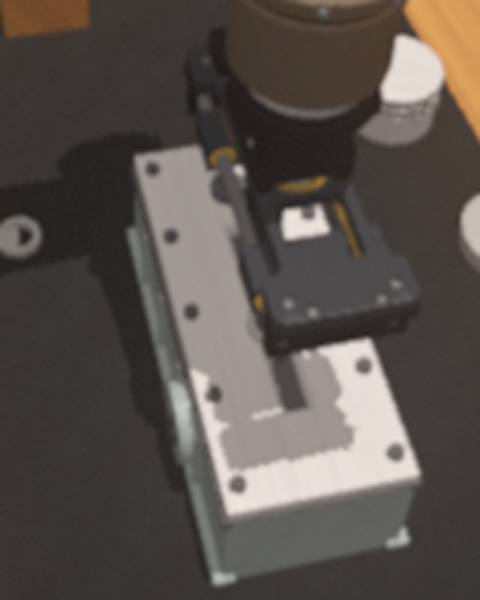

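The hand hides the pin in this view. The wrist force is zero and the fingers are clear at 58 mm open, so I'll rise straight up.

Call:
drive_tool([
  {"tx": 0, "ty": 0, "tz": -0.5, "ax": 0, "ay": 0, "az": 0, "claw": 6},
  {"tx": 0, "ty": 0, "tz": -1.5, "ax": 0, "ay": 0, "az": 0, "claw": 6},
  {"tx": 0, "ty": 0, "tz": -2.5, "ax": 0, "ay": 0, "az": 0, "claw": 6},
  {"tx": 0, "ty": 0, "tz": -2.5, "ax": 0, "ay": 0, "az": 0, "claw": 6},
  {"tx": 0, "ty": 0, "tz": -2.5, "ax": 0, "ay": 0, "az": 0, "claw": 6},
  {"tx": 0, "ty": 0, "tz": -2.5, "ax": 0, "ay": 0, "az": 0, "claw": 6},
  {"tx": 0, "ty": 0, "tz": -2.0, "ax": 0, "ay": 0, "az": 0, "claw": 6},
  {"tx": 0, "ty": 0, "tz": -1.0, "ax": 0, "ay": 0, "az": 0, "claw": 6},
  {"tx": 0, "ty": 0, "tz": 0, "ax": 0, "ay": 0, "az": 0, "claw": 6},
])

```text
time_s: 16.32
tcp_pos: [0.5751, -0.14, 0.2539]
ee_rot: [[0.998, -0.059, 0.006], [-0.059, -0.998, -0.001], [0.006, 0.0, -1.0]]
wrist_force: [0.1, 0.3, 0.1]
gripper_width: 0.69
gripper_force: 0.0
```

```bash
python3 - <<'E'
from h import *
q=sense();p,d=capture("side");w,wd=capture("wrist")
a=cv2.resize(p[195:395,280:420,::-1],None,fx=3,fy=3,interpolation=cv2.INTER_CUBIC)
b=cv2.resize(w[130:250,240:400,::-1],(360,270),interpolation=cv2.INTER_CUBIC)
im=np.zeros((600,790,3),np.uint8);im[:,:420]=a;im[:270,430:790]=b;cv2.imwrite("pics/f.png",im)
print(q["tcp_pos"],q["wrist_force"]); T=camera_params("side")
for z in (.09,.095,.152): k=T["intrinsics"]@(T["R"]@np.array([.5738,-.1399,z])+T["t"]);print(z,((k[:2]/k[2])-[280,195])*3)
E
```

```text
[ 0.57505446 -0.14004072  0.25391893] [0.06660869 0.31892552 0.08574785]
0.09 [212.13349265 282.03198273]
0.095 [212.71264253 277.49182122]
0.152 [219.70511348 222.67535839]
```

View pics/f.png

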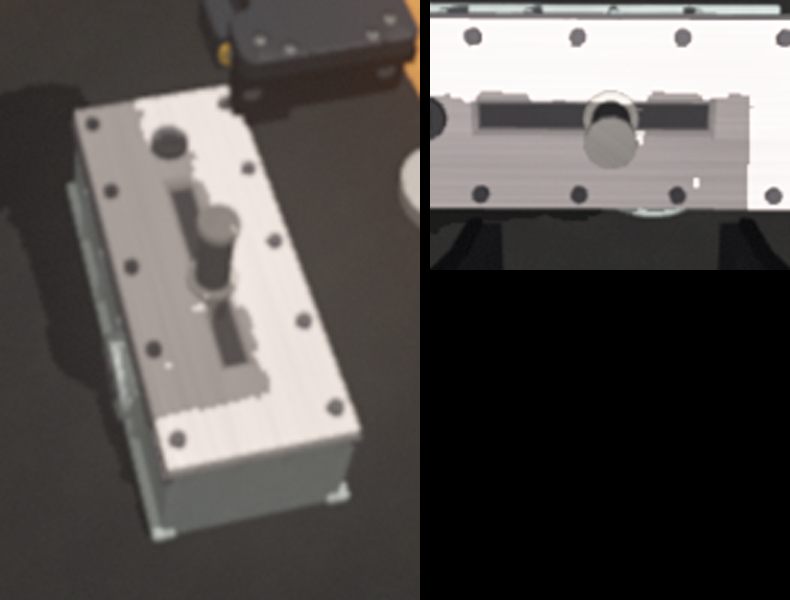

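The side view shows the pin upright, with its cap at (218,224) against a predicted (220,223) for a flush collar. A raised pin would sit about 9 px higher. The collar is on the cover at (212,280), and the wrist view shows the hand clear. I'm handing in.

```bash
python3 -c "
from station import *
print(finish_job())"
```

```text
the job is handed in; nothing more can be done
None
```

The pin is standing upright in the rail groove, about 67 mm along the slot from the plug end, with its collar flush on the cover; the gripper is clear, no other part was touched, and I handed the job in at about 16 s.

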